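Find the softest heel cushion and mark it

ROBOT

A 6-joint arm with a two-finger parallel gripper is mounted at the origin on the work surface. World frame = base frame: x ahead of the robot, y to its left, z up, the work surface at z = 0. Lengths are in mm, angles in rad, forces in N, time in s.
With the tool pointing down it reaches from about 375 to 925 mm from the base axis. Payload 5.7 kg.
Tool frame: the origin (TCP) lies between the finger pads; the fingertips stand 8 mm ahead of it and the grasp point (between the pads) lies 11 mm behind it; y points along the fingers, x is the direction in which the jaws open and shut, and the axes are right-handed (so a half turn about y gives the same grasp; the last joint's range is limited). The gripper opens to 85 mm and grips with 20 to 120 N. Pads are 22 mm wide; open, the fingers measure 114 mm over their backs; the gripper's body (76 mm by 85 mm) begins 54 mm behind the grasp point. The pads swing forward as they close: fully open they stand 13 mm farther back than shut.
Start: joints at [1.015, 0.359, 1.51, -0, 1.272, -0.115], TCP at [255.987, 542.619, 239.267] pointing down, gripper open.
Joint ranges: [-2.97, 2.97], [-1.01, 2.36], [0.21, 2.38], [-0.96, 4.11], [0.2, 2.71], [-2.98, 2.98]. Speed limits (rad/s): [2.39, 2.39, 3.14, 3.14, 3.14, 3.14].

INTERFACE

Orientations are given as a unit quaternion [w, x, y, z].
In Python, from cell import state, snapshot, get_calibration, finish_job gives the robot as it stands.
- The arm moves only by the tool jog_arm, never from a script. Its argument "commands" is a list of rows, each a list of 3 entries, a list of its own where there are three numbers: the shift along the tool's x, y, z in m, then the turn, a rotation vector about the tool's x, y, z in degrees, then the finger opening in m, from 0 to 0.0854. A call has 1 to 5 rows; each row is the pose to reach, as a shift and turn from the pose commanded when the call began, along the tool's axes at that moment; what a row does not reach only later rows make up. A row lasts 1/12 s, in which the tool goes at most 41.7 mm and 7.16 degrees, less where a joint would pass 70% of its speed; a pose out of reach is approached as far as the arm can. A call with a gripper value outside its range is refused whole. The fingers move at their own pace and stop on an object; "force" is the grip in N (left out, the last holds). Time passes only in rows, so rows that repeat a pose let the fingers close. It gives the time, the measured TCP pose, the force and the opening at its end, in the units of the state.
- state(): the state, without advancing time (a new reading comes with each control period).
- snapshot(name): name is "scene" or "top" or "wrist"; returns the picture (400x640x3 uint8, red, green, blue); there is no depth.
- get_calibration(name): a dict with "intrinsics" (3x3 intrinsics, pixels), "extrinsics" (4x4, takes a point from camera to world coordinates). Camera axes: x right, y down, z forward; pixel columns grow to the right and rows downward; lengths in mm; the calibration is good to about 2 mm. A picture is of the moment at which its call begins: read the wrist's pose just before it. get_calibration takes no time and is no camera call; for the wrist camera it gives the pose at the moment of the call.
- finish_job(): hands the job in, once; it reports no verdict.
The state is a dict: "t": time; "joints": joint angles; "dq": joint speeds; "tau": joint torques, N m; "eef_pos": TCP position; "ee_rot": TCP orientation; "contact_force": force on the tool from outside, world axes, zero at the start; "moment": the same for the moment, N m; "gripper_width": opening from 0.0 (shut) to 1.0 (fully open).
Only numpy, scipy, OpenCV 4.12 (cv2) and the standard library are available. Lean on these libraries where they do the work, as an engineer would, in place of code of your own. Each camera call takes 0.05 s, during which the arm holds its last target.

TASK

Three sprung heel cushions stand on test mounts on the prosthetics bench: with closed fingertips press each blue pad down about a centimetre in turn, from the robot's left to its right, to feel which is the softest. Then push the orange tag of the softest one fully down, leaving the other two tags up and all pads free. Do not pick up or disturb the loose things around them.

Things in the scene. Friction and masses are not known exactly. Their poses are not given: they have to be found in the camera images.
- mount_a: heel-cushion test mount bolted to the bench, one of three lookalikes in a row across it (robot's left is +y) that swap places between starts. Base plate 150 x 76 x 12 mm, round cup 64 mm wide, 42 mm high, under the sprung pad, grey tag housing 40 mm high. Origin on the bench under the pad's centre, z up; the tag is 66 mm from it along the mount's -x, towards the robot
- pad_a_top (a point): centre of the top face of mount_a's cushion pad: flat round blue pad, 52 mm wide, on a visible steel coil spring, top 72 mm above the bench when free; it goes straight down up to 14 mm and springs back. The point moves with it
- pad_a (a joint): how far mount_a's pad is pressed down: 0 free, 0.014 m bottomed. The force grows in proportion: the softest takes about 4 N at 10 mm, the others about 8 and 14 N. Free pads settle by 0.12 mm (the softest) or 0.03 mm under their own weight: far too little to see
- tag_a_top (a point): centre of the top face of mount_a's tag: orange plastic plate on a stem, 24 mm (mount x) by 34 mm (mount y), 6 mm thick, top 62 mm above the bench when up, 48 mm when fully down
- tag_a (a joint): how far mount_a's tag is pushed down: 0 up, 0.014 m fully down at its stop. It slides against about 4 N of friction and stays where it is left
- mount_b: heel-cushion test mount bolted to the bench, one of three lookalikes in a row across it (robot's left is +y) that swap places between starts. Base plate 150 x 76 x 12 mm, round cup 64 mm wide, 42 mm high, under the sprung pad, grey tag housing 40 mm high. Origin on the bench under the pad's centre, z up; the tag is 66 mm from it along the mount's -x, towards the robot
- pad_b_top (a point): centre of the top face of mount_b's cushion pad: flat round blue pad, 52 mm wide, on a visible steel coil spring, top 72 mm above the bench when free; it goes straight down up to 14 mm and springs back. The point moves with it
- pad_b (a joint): how far mount_b's pad is pressed down: 0 free, 0.014 m bottomed. The force grows in proportion: the softest takes about 4 N at 10 mm, the others about 8 and 14 N. Free pads settle by 0.12 mm (the softest) or 0.03 mm under their own weight: far too little to see
- tag_b_top (a point): centre of the top face of mount_b's tag: orange plastic plate on a stem, 24 mm (mount x) by 34 mm (mount y), 6 mm thick, top 62 mm above the bench when up, 48 mm when fully down
- tag_b (a joint): how far mount_b's tag is pushed down: 0 up, 0.014 m fully down at its stop. It slides against about 4 N of friction and stays where it is left
- mount_c: heel-cushion test mount bolted to the bench, one of three lookalikes in a row across it (robot's left is +y) that swap places between starts. Base plate 150 x 76 x 12 mm, round cup 64 mm wide, 42 mm high, under the sprung pad, grey tag housing 40 mm high. Origin on the bench under the pad's centre, z up; the tag is 66 mm from it along the mount's -x, towards the robot
- pad_c_top (a point): centre of the top face of mount_c's cushion pad: flat round blue pad, 52 mm wide, on a visible steel coil spring, top 72 mm above the bench when free; it goes straight down up to 14 mm and springs back. The point moves with it
- pad_c (a joint): how far mount_c's pad is pressed down: 0 free, 0.014 m bottomed. The force grows in proportion: the softest takes about 4 N at 10 mm, the others about 8 and 14 N. Free pads settle by 0.12 mm (the softest) or 0.03 mm under their own weight: far too little to see
- tag_c_top (a point): centre of the top face of mount_c's tag: orange plastic plate on a stem, 24 mm (mount x) by 34 mm (mount y), 6 mm thick, top 62 mm above the bench when up, 48 mm when fully down
- tag_c (a joint): how far mount_c's tag is pushed down: 0 up, 0.014 m fully down at its stop. It slides against about 4 N of friction and stays where it is left
- driver_mid (a point): green-handled screwdriver lying on the bench, about 200 mm long; a bystander. The point is half-way along its axis, 13 mm up
- cup_mid (a point): white plastic cup, 70 mm wide, 75 mm tall, standing; a bystander. The point is half-way up its axis
- adapter_mid (a point): steel pylon adapter, 48 mm wide, 60 mm tall, standing; a bystander. The point is half-way up its axis
- clamp_mid (a point): aluminium tube clamp ring, 48 mm wide, 30 mm tall, standing; a bystander. The point is half-way up its axis
Things that resemble listed ones, but are neither listed nor needed, are in the scene too. What is shaped like the mount_c but purple or red is not meant.

How it is judged (in metres and radians):
On the way, in this order (a step that is already met when the one before it is completed fails the run):
1. the left pad has been pressed down by at least 6 mm (((world y of mount_a above 0.105 m and value of joint pad_a above 0.006 m) or (world y of mount_b above 0.105 m and value of joint pad_b above 0.006 m) or (world y of mount_c above 0.105 m and value of joint pad_c above 0.006 m))), for 0.1 s.
2. the middle pad has been pressed down by at least 6 mm (((world y of mount_a between -0.105 and 0.105 m and value of joint pad_a above 0.006 m) or (world y of mount_b between -0.105 and 0.105 m and value of joint pad_b above 0.006 m) or (world y of mount_c between -0.105 and 0.105 m and value of joint pad_c above 0.006 m))), for 0.1 s.
3. the right pad has been pressed down by at least 6 mm (((world y of mount_a below -0.105 m and value of joint pad_a above 0.006 m) or (world y of mount_b below -0.105 m and value of joint pad_b above 0.006 m) or (world y of mount_c below -0.105 m and value of joint pad_c above 0.006 m))), for 0.1 s.
4. the tag of the softest pad is pushed down at least 11 of its 14 mm, its pad free (the softest is the one that settles by more than 0.075 mm under its own weight) (((value of joint tag_a above 0.011 m and value of joint pad_a between 7.5e-05 and 0.002 m) or (value of joint tag_b above 0.011 m and value of joint pad_b between 7.5e-05 and 0.002 m) or (value of joint tag_c above 0.011 m and value of joint pad_c between 7.5e-05 and 0.002 m))), for 0.2 s.
At the end, for the whole second after the job is handed in: the softest pad's tag is down by more than 11 mm of its 14 mm travel, the other two tags are up (down by less than 4 mm), all three pads have sprung back to within 2 mm, and the loose things are within 20 mm of where they were (((value of joint tag_a above 0.011 m and value of joint pad_a between 7.5e-05 and 0.002 m and value of joint each of tag_b, tag_c below 0.004 m) or (value of joint tag_b above 0.011 m and value of joint pad_b between 7.5e-05 and 0.002 m and value of joint each of tag_a, tag_c below 0.004 m) or (value of joint tag_c above 0.011 m and value of joint pad_c between 7.5e-05 and 0.002 m and value of joint each of tag_a, tag_b below 0.004 m)) and value of joint each of pad_a, pad_b, pad_c below 0.002 m and distance of each of driver_mid, cup_mid, adapter_mid, clamp_mid from where it was at the start of the episode below 0.02 m); the robot touches nothing.
It fails at once if a tag of one of the two firmer pads is pushed down by more than 4 mm ((value of joint tag_a above 0.004 m and value of joint pad_a below 7.5e-05 m) or (value of joint tag_b above 0.004 m and value of joint pad_b below 7.5e-05 m) or (value of joint tag_c above 0.004 m and value of joint pad_c below 7.5e-05 m)).
It fails at once if a loose bystander is lifted, carried or shifted by more than 20 mm (distance of any of driver_mid, cup_mid, adapter_mid, clamp_mid from where it was at the start of the episode above 0.02 m).
It also fails if it takes over 72 s, if anything falls off the work surface, if the arm or the gripper's body presses on something with over 40 N, if the wrist force passes 120 N, or if a joint passes its speed limit or range.

## Working session

There is one attempt and no reset: what is moved stays moved. The work goes in short steps, Python scripts to look and compute and a tool call to move; the robot and the scene stay as the last step left them, time stands still between calls to the robot, and variables do not carry over. Pictures are saved under pics/ and viewed, and the job is handed in when it is done.

Besides the shell and the picture viewer there is one more tool, called after "Emit:" in YAML: its name, and indented under it one key for each argument. jog_arm: Moves the arm, as the interface text tells. Its arguments: {"type":"object","properties":{"commands":{"type":"array","items":{"type":"array"}},"force":{"type":"number"}},"required":["commands"]}

```bash
mkdir -p pics; python3 - <<'E'
from cell import *
import cv2
s=state();print({k:s[k] for k in s})
for n in("scene","top"):
    cv2.imwrite(f"pics/{n}0.png",snapshot(n)[:,:,::-1]);c=get_calibration(n);print(n,c)
E
```

```text
{'t': 0.0, 'joints': array([ 1.01488317e+00,  3.59507370e-01,  1.51146503e+00,  1.26971510e-05,
        1.27247321e+00, -1.15094545e-01]), 'dq': array([-1.35792978e-03, -1.57669818e-04,  1.34464075e-03, -2.96639478e-04,
       -1.37668370e-03, -1.69850641e-05]), 'tau': array([ 3.49425036e-04, -5.27631462e+01, -2.78619146e+01, -4.53304838e-04,
        1.36569116e-02, -1.39809393e-05]), 'eef_pos': array([255.65011934, 542.06571045, 238.43974655]), 'ee_rot': array([-0.59693797,  0.59750003,  0.37799642, -0.37918001]), 'contact_force': array([-0.16348819, -0.17681749,  0.40309107]), 'moment': array([ 0.03630528, -0.00399714,  0.02718849]), 'gripper_width': 0.996150420212768}
scene {'intrinsics': array([[466.62221394,   0.        , 318.96906764],
       [  0.        , 466.62221394, 195.27463881],
       [  0.        ,   0.        ,   1.        ]]), 'extrinsics': array([[-5.63868828e-01,  4.90389032e-01, -6.64507744e-01,
         1.38807745e+03],
       [ 8.25692378e-01,  3.18329290e-01, -4.65723695e-01,
         5.69221695e+02],
       [-1.68535135e-02, -8.11286054e-01, -5.84406449e-01,
         7.66405410e+02],
       [ 0.00000000e+00,  0.00000000e+00,  0.00000000e+00,
         1.00000000e+00]])}
top {'intrinsics': array([[491.92158675,   0.        , 326.27843677],
       [  0.        , 491.92158675, 190.17045526],
       [  0.        ,   0.        ,   1.        ]]), 'extrinsics': array([[-2.21007348e-02, -9.90295490e-01,  1.37209331e-01,
         4.25662217e+02],
       [-9.99755642e-01,  2.19551127e-02, -2.57478991e-03,
         1.56025327e+00],
       [-4.62643484e-04, -1.37232707e-01, -9.90538727e-01,
         1.22667038e+03],
       [ 0.00000000e+00,  0.00000000e+00,  0.00000000e+00,
         1.00000000e+00]])}
```

View pics/scene0.png

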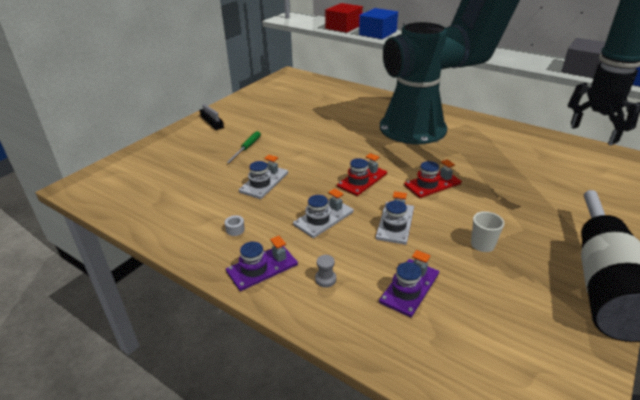

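View pics/top0.png

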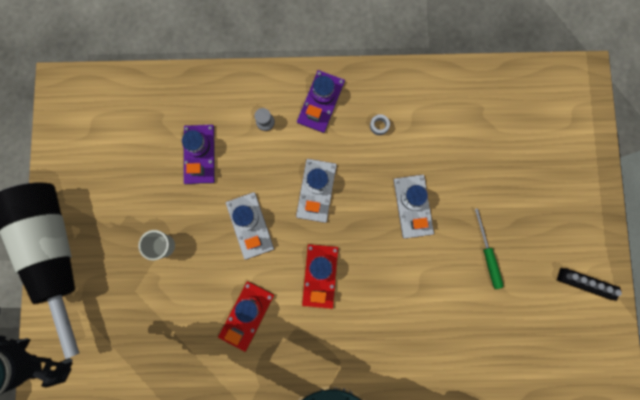

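Candidates in the top view are five pad-and-tag pairs plus two more. Light grey: pads near (244,216), (318,179) and (416,196). Purple: (195,143) and (322,89). Red: (321,268) and (246,312). By the description I choose the three light grey ones. Next I'll triangulate them and check a crop.

```bash
cat > h.py <<'E'
import numpy as np, cv2
from cell import *
def ray(n,u,v,C=None):
    c=C or get_calibration(n);K=c["intrinsics"];T=c["extrinsics"]
    d=T[:3,:3]@np.linalg.inv(K)@[u,v,1];return T[:3,3],d/np.linalg.norm(d)
def plane(n,u,v,z,C=None):
    o,d=ray(n,u,v,C);return o+d*(z-o[2])/d[2]
def tri(r):
    A=np.zeros((3,3));b=np.zeros(3)
    for o,d in r:
        P=np.eye(3)-np.outer(d,d);A+=P;b+=P@o
    p=np.linalg.solve(A,b);return p,[np.linalg.norm((np.eye(3)-np.outer(d,d))@(p-o)) for o,d in r]
def blobs(im,lo,hi,amin=25):
    m=cv2.inRange(cv2.cvtColor(im,cv2.COLOR_RGB2HSV),np.array(lo),np.array(hi))
    n,l,s,c=cv2.connectedComponentsWithStats(m)
    return [(c[i].round(1),s[i]) for i in range(1,n) if s[i][4]>=amin],m
E
python3 - <<'E'
from h import *
for n in("scene","top"):
    im=cv2.cvtColor(cv2.imread(f"pics/{n}0.png"),cv2.COLOR_BGR2RGB)
    hsv=cv2.cvtColor(im,cv2.COLOR_RGB2HSV)
    print(n,[ (p,hsv[p[1],p[0]].tolist()) for p in ([(318,175),(244,214),(416,194),(252,242),(322,86)] if n=="top" else [(318,200),(395,206),(259,167)])])
    b,_=blobs(im,(100,90,40),(122,255,160))
    for c,s in b: print("blue",c,s[2:])
    b,_=blobs(im,(5,150,130),(14,255,255),15)
    for c,s in b: print("or",c,s[2:], plane(n,*c,62).round() )
a=cv2.resize(cv2.imread("pics/top0.png")[140:270,210:460],None,fx=3,fy=3);cv2.imwrite("pics/crop_t.png",a)
a=cv2.resize(cv2.imread("pics/scene0.png")[140:250,220:440],None,fx=3,fy=3);cv2.imwrite("pics/crop_s.png",a)
E
```

```text
scene [((318, 200), [109, 160, 91]), ((395, 206), [110, 159, 90]), ((259, 167), [109, 157, 94])]
blue [378.2  22.6] [ 39  31 987]
blue [636.8  77.6] [ 8 19 93]
blue [  2.1 153. ] [ 7 18 80]
blue [358.8 163.2] [ 17   9 114]
blue [258.3 165.9] [ 16   9 114]
blue [429.4 166.1] [ 17   9 122]
blue [317.4 200.8] [ 18  11 164]
blue [395.9 206.7] [ 19  12 187]
blue [251.1 249.4] [ 21  16 246]
blue [409.2 270.7] [ 24  18 331]
or [372.2 156.4] [14  8 71] [343.  29.  62.]
or [270.8 157.7] [14  8 69] [ 509. -216.   62.]
or [447.8 161.6] [12  6 37] [252. 223.  62.]
or [383.8 170.8] [ 9  9 17] [393.  93.  62.]
or [335.6 192.5] [16 10 97] [553.  37.  62.]
or [399.4 194.5] [14  8 93] [471. 180.  62.]
or [277.6 241.2] [ 16  13 128] [786.  30.  62.]
or [421.  255.4] [ 19  12 146] [651. 321.  62.]
top [((318, 175), [110, 157, 91]), ((244, 214), [110, 159, 90]), ((416, 194), [110, 158, 95]), ((252, 242), [12, 227, 207]), ((322, 86), [109, 160, 91])]
blue [323.2  85.4] [ 20  20 310]
blue [192.2 139.9] [ 20  19 312]
blue [317.1 178.4] [ 21  20 320]
blue [416.4 195.1] [ 20  20 319]
blue [242.6 215.4] [ 20  20 327]
blue [320.5 267.7] [ 20  20 323]
blue [245.9 310.4] [ 21  20 331]
or [313.5 111.2] [ 14  12 120] [783.  25.  62.]
or [193. 168.] [ 13   9 117] [648. 318.  62.]
or [312.2 206.1] [ 14  11 126] [549.  33.  62.]
or [419.9 222.9] [ 15  11 131] [ 504. -221.   62.]
or [252.4 242.2] [ 15  13 131] [467. 175.  62.]
or [312.5 274.8] [ 37  65 156] [388.  35.  62.]
or [235.9 301.2] [27 43 64] [332. 214.  62.]
or [317.7 296.6] [ 17  14 194] [338.  24.  62.]
or [232.4 337.1] [ 15  13 118] [251. 221.  62.]
```

View pics/crop_t.png

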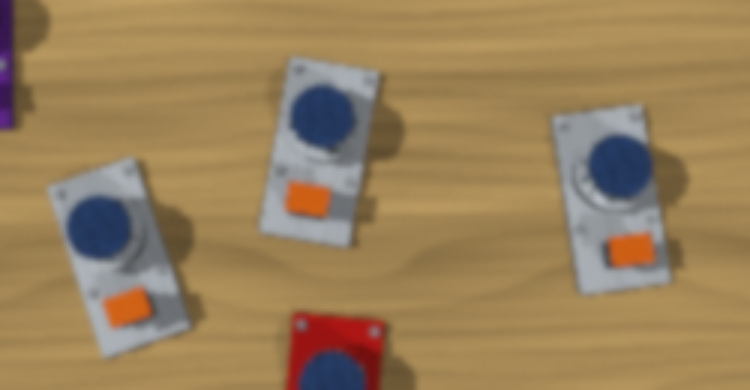

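View pics/crop_s.png

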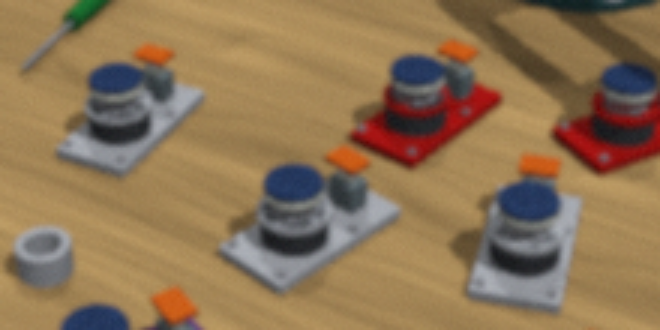

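The crops confirm it: three light-grey base plates, each with a blue pad (top view 243,215 / 317,178 / 416,195) and an orange tag (252,242 / 312,206 / 420,223). The other four are red or purple. Next step is to triangulate.

```bash
python3 - <<'E'
from h import *
from scipy.spatial.transform import Rotation as R
P={"padL":((242.6,215.4),(395.9,206.7)),"padM":((317.1,178.4),(317.4,200.8)),"padR":((416.4,195.1),(258.3,165.9)),
"tagL":((252.4,242.2),(399.4,194.5)),"tagM":((312.2,206.1),(335.6,192.5)),"tagR":((419.9,222.9),(270.8,157.7))}
for k,(t,s) in P.items():
    p,e=tri([ray("top",*t),ray("scene",*s)]);z=72 if k[0]=="p" else 62
    print(k,p.round(1),np.round(e,1),plane("top",*t,z).round(1),plane("scene",*s,z).round(1))
s=state();q=s["ee_rot"];r=R.from_quat([q[1],q[2],q[3],q[0]]).as_matrix();print(r.round(3))
E
```

```text
padL [530.1 198.1  67.4] [0.7 0.7] [530.1 196.7  72. ] [535.3 201.1  72. ]
padM [614.7  20.7  66.6] [1. 1.] [614.3  19.8  72. ] [620.2  25.9  72. ]
padR [ 568.8 -214.1   66.5] [1.6 1.6] [ 569.1 -214.4   72. ] [ 574.8 -206.2   72. ]
tagL [466.8 176.8  58. ] [1. 1.] [467.1 175.3  62. ] [471.4 179.8  62. ]
tagM [549.4  33.7  58.3] [0.9 0.9] [549.5  32.9  62. ] [553.4  37.2  62. ]
tagR [ 503.7 -221.5   57.7] [0.8 0.8] [ 503.8 -221.4   62. ] [ 508.8 -215.9   62. ]
[[ 0.427 -0.001 -0.904]
 [ 0.904 -0.001  0.427]
 [-0.002 -1.     0.   ]]
```

```bash
python3 - <<'E'
from h import *
for k,t,s in(("rodend",(70,352),(590,197)),("rodbase",(55,302),(597,220)),("body far",(27,190),(615,330))):
    p,e=tri([ray("top",*t),ray("scene",*s)]);print(k,p.round(),np.round(e))
cv2.imwrite("pics/wr0.png",snapshot("wrist")[:,:,::-1])
E
```

```text
rodend [228. 588.  68.] [2. 2.]
rodbase [342. 618.  84.] [3. 3.]
body far [609. 712.  42.] [13. 13.]
```

View pics/wr0.png

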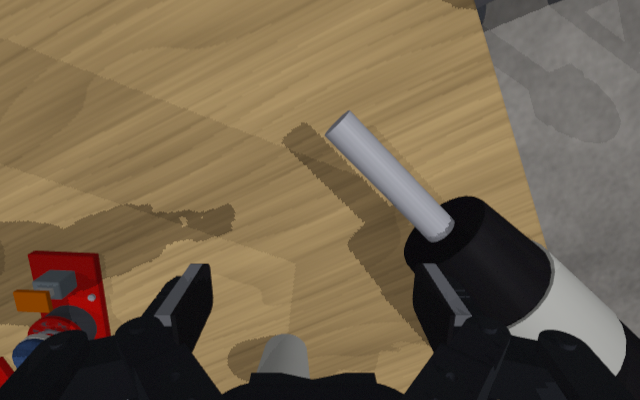

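The wrist view shows the lying prosthesis at right (rod at 385,170), clear of my path. Closing the fingers and moving to above the left pad.

Emit:
jog_arm:
  commands:
    - [[-0.016,0,-0.033],[0,0,0],0]
    - [[-0.033,0,-0.067],[0,0,0],0]
    - [[-0.05,0,-0.1],[0,0,0],0]
    - [[-0.066,0,-0.134],[0,0,0],0]
    - [[-0.082,0,-0.168],[0,0,0],0]
  force: 40

```text
t: 0.57
eef_pos: [373.4, 395.3, 239.0]
ee_rot: [-0.597, 0.597, 0.379, -0.379]
contact_force: [-0.0, 1.0, -1.4]
gripper_width: 0.301
```

Emit:
jog_arm:
  commands:
    - [[-0.016,0,-0.033],[0,0,0],0]
    - [[-0.033,0,-0.067],[0,0,0],0]
    - [[-0.05,0,-0.1],[0,0,0],0]
    - [[-0.066,0,-0.134],[0,0,0],0]
    - [[-0.082,0,-0.168],[0,0,0],0]

```text
t: 0.98
eef_pos: [490.5, 249.2, 239.2]
ee_rot: [0.597, -0.597, -0.378, 0.379]
contact_force: [-0.5, 0.1, -0.3]
gripper_width: 0.001
```

Emit:
jog_arm:
  commands:
    - [[-0.015,0,-0.029],[0,0,0],0]
    - [[-0.031,0,-0.059],[0,0,0],0]
    - [[-0.031,0,-0.059],[0,0,0],0]

```text
t: 1.23
eef_pos: [533.9, 193.1, 239.2]
ee_rot: [-0.597, 0.599, 0.378, -0.377]
contact_force: [0.3, 0.6, 1.1]
gripper_width: -0.003
```

```bash
python3 - <<'E'
from h import *
s=state();print(s["eef_pos"],s["contact_force"]);c=get_calibration("wrist");print(c)
im=snapshot("wrist");cv2.imwrite("pics/wr1.png",im[:,:,::-1])
b,_=blobs(im,(100,90,40),(122,255,160),200)
for x,st in b: print("blue",x,st,plane("wrist",*x,72,c).round(1))
b,_=blobs(im,(5,150,130),(14,255,255),100)
for x,st in b: print("or",x,st,plane("wrist",*x,62,c).round(1))
E
```

```text
[533.86002045 193.11609969 239.18434715] [0.32437912 0.5884657  1.12211854]
{'intrinsics': array([[347.54625269,   0.        , 312.38272005],
       [  0.        , 347.54625269, 199.89722487],
       [  0.        ,   0.        ,   1.        ]]), 'extrinsics': array([[ 4.29930136e-01,  8.59592665e-01,  2.76153089e-01,
         4.63223512e+02],
       [ 9.02862115e-01, -4.09421146e-01, -1.31203377e-01,
         2.28227716e+02],
       [ 2.81453342e-04,  3.05736448e-01, -9.52116140e-01,
         3.72283230e+02],
       [ 0.00000000e+00,  0.00000000e+00,  0.00000000e+00,
         1.00000000e+00]])}
blue [ 62.2 130.7] [  31  101   63   60 2838] [402.6  20.9  72. ]
blue [314.  171.7] [ 286  144   57   56 2464] [527.3 199.4  72. ]
blue [504.  283.7] [ 478  261   53   46 1884] [709.6 319.8  72. ]
blue [188.6 309.3] [170 295  46  35 918] [601.3  24.2  72. ]
blue [  4.7 365.7] [  0 349  13  33 301] [ 577.  -190.9   72. ]
```

View pics/wr1.png

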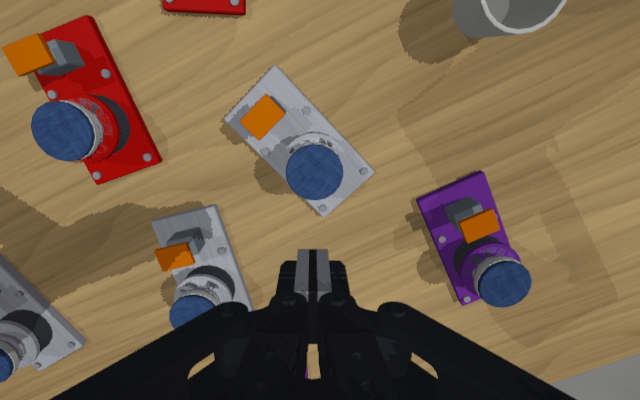

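The wrist view shows the left grey mount, with its pad at (314,172) and tag at (263,118). It agrees with the top view within 3 mm. Descending to a hover.

Emit:
jog_arm:
  commands:
    - [[0,0.035,0],[0,0,0],0]
    - [[0,0.07,0],[0,0,0],0]
    - [[0,0.1,0],[0,0,0],0]
    - [[0,0.13,0],[0,0,0],0]
    - [[0,0.138,0],[0,0,0],0]

```text
t: 1.7
eef_pos: [525.9, 197.8, 97.0]
ee_rot: [0.598, -0.596, -0.376, 0.381]
contact_force: [-1.1, -0.3, -1.0]
gripper_width: 0.002
```

Emit:
jog_arm:
  commands:
    - [[0,0,0],[0,0,0],0]
    - [[0,0,0],[0,0,0],0]
    - [[0,0,0],[0,0,0],0]

```text
t: 1.95
eef_pos: [531.3, 198.5, 103.1]
ee_rot: [-0.597, 0.597, 0.38, -0.378]
contact_force: [-0.3, 0.1, 1.2]
gripper_width: -0.0
```

```bash
python3 - <<'E'
from h import *
s=state();print(s["eef_pos"],s["contact_force"])
cv2.imwrite("pics/s2.png",cv2.resize(snapshot("scene")[130:270,300:500,::-1],None,fx=3,fy=3))
E
```

```text
[531.27250638 198.47986353 103.05644896] [-0.32477041  0.06296903  1.19976192]
```

View pics/s2.png

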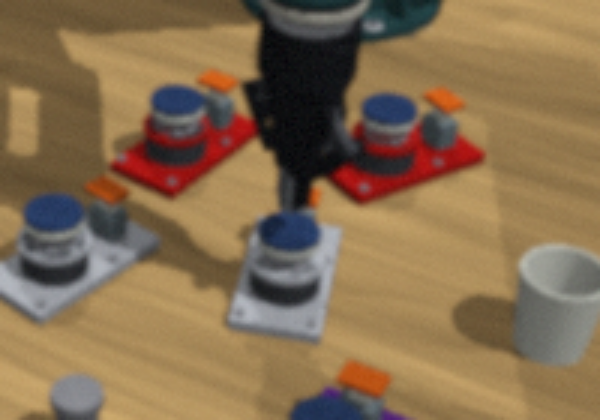

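The crop shows the closed tips just above the left grey pad. Pressing in steps and reading the force.

Emit:
jog_arm:
  commands:
    - [[0,0.01,0],[0,0,0],0]
    - [[0,0.017,0],[0,0,0],0]
    - [[0,0.017,0],[0,0,0],0]
    - [[0,0.017,0],[0,0,0],0]
    - [[0,0.017,0],[0,0,0],0]

```text
t: 2.42
eef_pos: [529.9, 197.7, 84.2]
ee_rot: [0.597, -0.597, -0.378, 0.379]
contact_force: [0.1, 0.0, 0.1]
gripper_width: -0.001
```

Emit:
jog_arm:
  commands:
    - [[0,0.003,0],[0,0,0],0]
    - [[0,0.006,0],[0,0,0],0]
    - [[0,0.006,0],[0,0,0],0]
    - [[0,0.006,0],[0,0,0],0]
    - [[0,0.006,0],[0,0,0],0]

```text
t: 2.83
eef_pos: [530.5, 197.8, 78.5]
ee_rot: [-0.597, 0.597, 0.379, -0.378]
contact_force: [1.5, 0.5, 2.6]
gripper_width: 0.002
```

Emit:
jog_arm:
  commands:
    - [[0,0.002,0],[0,0,0],0]
    - [[0,0.004,0],[0,0,0],0]
    - [[0,0.004,0],[0,0,0],0]
    - [[0,0.004,0],[0,0,0],0]
    - [[0,0.004,0],[0,0,0],0]

```text
t: 3.25
eef_pos: [530.5, 197.8, 74.8]
ee_rot: [-0.597, 0.597, 0.379, -0.378]
contact_force: [-0.6, -0.1, 7.2]
gripper_width: 0.003
```

Emit:
jog_arm:
  commands:
    - [[0,0.001,0],[0,0,0],0]
    - [[0,0.003,0],[0,0,0],0]
    - [[0,0.003,0],[0,0,0],0]
    - [[0,0.003,0],[0,0,0],0]
    - [[0,0.003,0],[0,0,0],0]

```text
t: 3.67
eef_pos: [530.5, 197.8, 72.2]
ee_rot: [-0.597, 0.597, 0.379, -0.378]
contact_force: [-0.7, -0.7, 11.6]
gripper_width: -0.001
```

Emit:
jog_arm:
  commands:
    - [[0,0.002,0],[0,0,0],0]
    - [[0,0.002,0],[0,0,0],0]
    - [[0,0.002,0],[0,0,0],0]
    - [[0,0.002,0],[0,0,0],0]

```text
t: 4.0
eef_pos: [530.6, 197.8, 70.4]
ee_rot: [-0.597, 0.597, 0.379, -0.378]
contact_force: [-1.6, -0.4, 13.3]
gripper_width: 0.003
```

Emit:
jog_arm:
  commands:
    - [[0,0,0],[0,0,0],0]
    - [[0,0,0],[0,0,0],0]

```text
t: 4.17
eef_pos: [530.6, 197.8, 70.5]
ee_rot: [-0.597, 0.597, 0.379, -0.378]
contact_force: [-1.7, -0.3, 12.8]
gripper_width: -0.001
```

Emit:
jog_arm:
  commands:
    - [[0,0,0],[0,0,0],0]
    - [[0,0,0],[0,0,0],0]

```text
t: 4.33
eef_pos: [530.6, 197.8, 70.5]
ee_rot: [-0.597, 0.597, 0.379, -0.378]
contact_force: [-1.2, -0.2, 12.8]
gripper_width: -0.003
```

Left pad takes about 13 N at roughly 10 mm, so it's the firmest. On to the middle pad.

Emit:
jog_arm:
  commands:
    - [[0,-0.03,0],[0,0,0],0]
    - [[0,-0.06,0],[0,0,0],0]
    - [[0,-0.09,0],[0,0,0],0]
    - [[-0.02,-0.09,-0.025],[0,0,0],0]
    - [[-0.045,-0.09,-0.055],[0,0,0],0]

```text
t: 4.75
eef_pos: [561.1, 135.1, 161.3]
ee_rot: [-0.596, 0.597, 0.381, -0.379]
contact_force: [0.7, 0.4, -0.1]
gripper_width: 0.001
```

Emit:
jog_arm:
  commands:
    - [[-0.025,0,-0.03],[0,0,0],0]
    - [[-0.05,0,-0.06],[0,0,0],0]
    - [[-0.079,0,-0.09],[0,0,0],0]
    - [[-0.079,0,-0.097],[0,0,0],0]
    - [[-0.079,0,-0.097],[0,0,0],0]

```text
t: 5.17
eef_pos: [615.9, 18.2, 158.8]
ee_rot: [-0.598, 0.598, 0.377, -0.377]
contact_force: [-0.4, 0.7, 0.3]
gripper_width: -0.001
```

Emit:
jog_arm:
  commands:
    - [[0,0.02,0],[0,0,0],0]
    - [[0,0.04,0],[0,0,0],0]
    - [[0,0.057,0],[0,0,0],0]
    - [[0,0.057,0],[0,0,0],0]
    - [[0,0.057,0],[0,0,0],0]

```text
t: 5.58
eef_pos: [612.7, 22.2, 101.3]
ee_rot: [0.598, -0.596, -0.378, 0.38]
contact_force: [0.6, 0.4, 0.3]
gripper_width: 0.004
```

```bash
python3 - <<'E'
from h import *
s=state();print(s["eef_pos"],s["contact_force"])
cv2.imwrite("pics/s3.png",cv2.resize(snapshot("scene")[120:260,220:420,::-1],None,fx=3,fy=3))
E
```

```text
[612.66318181  22.18963085 101.27573005] [0.5516481  0.36875152 0.34180887]
```

View pics/s3.png

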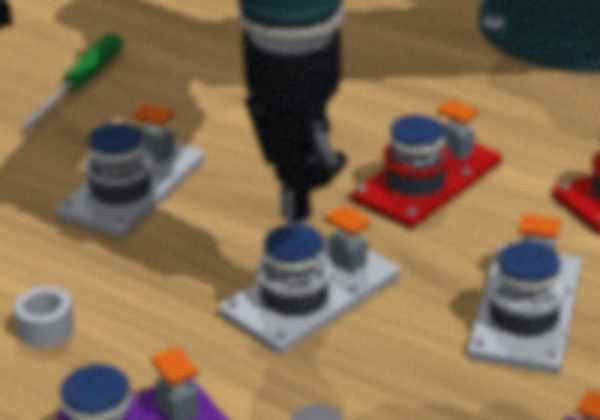

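The tips are over the middle grey pad. Pressing it the same way.

Emit:
jog_arm:
  commands:
    - [[0,0.01,0],[0,0,0],0]
    - [[0,0.018,0],[0,0,0],0]
    - [[0,0.025,0],[0,0,0],0]
    - [[0,0.025,0],[0,0,0],0]
    - [[0,0.025,0],[0,0,0],0]

```text
t: 6.05
eef_pos: [614.2, 20.8, 76.9]
ee_rot: [0.597, -0.597, -0.378, 0.379]
contact_force: [-0.4, 0.7, 1.4]
gripper_width: -0.004
```

Emit:
jog_arm:
  commands:
    - [[0,0.003,0],[0,0,0],0]
    - [[0,0.004,0],[0,0,0],0]
    - [[0,0.004,0],[0,0,0],0]
    - [[0,0.004,0],[0,0,0],0]
    - [[0,0.004,0],[0,0,0],0]

```text
t: 6.47
eef_pos: [614.7, 20.7, 73.5]
ee_rot: [-0.597, 0.597, 0.379, -0.379]
contact_force: [-0.9, -0.4, 2.5]
gripper_width: -0.002
```

Emit:
jog_arm:
  commands:
    - [[0,0.003,0],[0,0,0],0]
    - [[0,0.004,0],[0,0,0],0]
    - [[0,0.004,0],[0,0,0],0]
    - [[0,0.004,0],[0,0,0],0]
    - [[0,0.004,0],[0,0,0],0]

```text
t: 6.88
eef_pos: [614.8, 20.7, 69.4]
ee_rot: [-0.597, 0.597, 0.379, -0.379]
contact_force: [0.3, 0.7, 4.3]
gripper_width: -0.002
```

Emit:
jog_arm:
  commands:
    - [[0,0,0],[0,0,0],0]
    - [[0,0,0],[0,0,0],0]

```text
t: 7.05
eef_pos: [614.8, 20.7, 69.4]
ee_rot: [-0.597, 0.597, 0.379, -0.379]
contact_force: [-0.6, -0.1, 3.8]
gripper_width: -0.006
```

Emit:
jog_arm:
  commands:
    - [[0,0,0],[0,0,0],0]
    - [[0,0,0],[0,0,0],0]

```text
t: 7.22
eef_pos: [614.7, 20.7, 69.4]
ee_rot: [-0.597, 0.597, 0.379, -0.379]
contact_force: [-0.8, 0.5, 4.3]
gripper_width: -0.002
```

The middle pad takes about 4.2 N at 10 mm, so it's probably the softest. Now the right pad.

Emit:
jog_arm:
  commands:
    - [[0,-0.03,0],[0,0,0],0]
    - [[0,-0.06,0],[0,0,0],0]
    - [[0,-0.09,0],[0,0,0],0]
    - [[-0.03,-0.09,-0.007],[0,0,0],0]
    - [[-0.065,-0.09,-0.016],[0,0,0],0]

```text
t: 7.63
eef_pos: [602.9, -43.9, 161.3]
ee_rot: [-0.596, 0.597, 0.381, -0.378]
contact_force: [0.4, 0.3, -0.5]
gripper_width: 0.0
```

Emit:
jog_arm:
  commands:
    - [[-0.038,0,-0.01],[0,0,0],0]
    - [[-0.076,0,-0.02],[0,0,0],0]
    - [[-0.114,0,-0.03],[0,0,0],0]
    - [[-0.145,0,-0.038],[0,0,0],0]
    - [[-0.166,0,-0.043],[0,0,0],0]

```text
t: 8.05
eef_pos: [568.3, -216.6, 158.7]
ee_rot: [-0.597, 0.598, 0.378, -0.379]
contact_force: [0.3, 0.6, 0.3]
gripper_width: 0.003
```

Emit:
jog_arm:
  commands:
    - [[0,0,0],[0,0,0],0]
    - [[0,0.025,0],[0,0,0],0]
    - [[0,0.05,0],[0,0,0],0]
    - [[0,0.057,0],[0,0,0],0]
    - [[0,0.057,0],[0,0,0],0]

```text
t: 8.47
eef_pos: [567.2, -211.8, 99.7]
ee_rot: [0.599, -0.595, -0.378, 0.38]
contact_force: [-0.2, 0.2, 0.3]
gripper_width: 0.001
```

```bash
python3 - <<'E'
from h import *
s=state();print(s["eef_pos"],s["contact_force"])
cv2.imwrite("pics/s4.png",cv2.resize(snapshot("scene")[90:230,200:400,::-1],None,fx=3,fy=3))
E
```

```text
[ 567.21291324 -211.77987139   99.71717959] [-0.16523705  0.17262221  0.28523498]
```

View pics/s4.png

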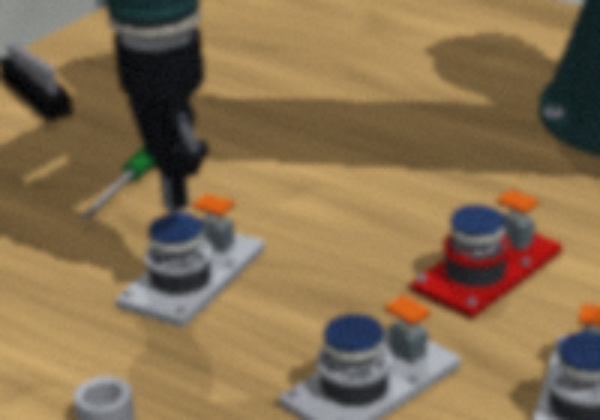

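The tips are over the right grey pad, and the middle pad has sprung back.

Emit:
jog_arm:
  commands:
    - [[0,0.01,0],[0,0,0],0]
    - [[0,0.018,0],[0,0,0],0]
    - [[0,0.025,0],[0,0,0],0]
    - [[0,0.025,0],[0,0,0],0]
    - [[0,0.025,0],[0,0,0],0]

```text
t: 8.93
eef_pos: [569.7, -213.3, 77.4]
ee_rot: [-0.597, 0.597, 0.379, -0.379]
contact_force: [0.0, 0.6, 2.4]
gripper_width: 0.004
```

Emit:
jog_arm:
  commands:
    - [[0,0.003,0],[0,0,0],0]
    - [[0,0.004,0],[0,0,0],0]
    - [[0,0.004,0],[0,0,0],0]
    - [[0,0.004,0],[0,0,0],0]
    - [[0,0.004,0],[0,0,0],0]

```text
t: 9.35
eef_pos: [569.7, -213.4, 73.8]
ee_rot: [-0.597, 0.597, 0.379, -0.378]
contact_force: [1.2, 1.8, 5.3]
gripper_width: -0.003
```

Emit:
jog_arm:
  commands:
    - [[0,0.003,0],[0,0,0],0]
    - [[0,0.004,0],[0,0,0],0]
    - [[0,0.004,0],[0,0,0],0]
    - [[0,0.004,0],[0,0,0],0]
    - [[0,0.004,0],[0,0,0],0]

```text
t: 9.77
eef_pos: [569.7, -213.4, 70.1]
ee_rot: [-0.597, 0.597, 0.379, -0.378]
contact_force: [-0.6, 2.3, 8.2]
gripper_width: -0.002
```

Emit:
jog_arm:
  commands:
    - [[0,0,0],[0,0,0],0]
    - [[0,0,0],[0,0,0],0]

```text
t: 9.93
eef_pos: [569.8, -213.4, 70.2]
ee_rot: [-0.597, 0.598, 0.379, -0.378]
contact_force: [-0.2, 2.1, 8.0]
gripper_width: -0.003
```

Emit:
jog_arm:
  commands:
    - [[0,0,0],[0,0,0],0]
    - [[0,0,0],[0,0,0],0]

```text
t: 10.1
eef_pos: [569.8, -213.4, 70.2]
ee_rot: [-0.597, 0.597, 0.379, -0.378]
contact_force: [-0.6, 1.8, 8.1]
gripper_width: 0.003
```

The right pad takes about 8 N, so the middle one is the softest. Lifting and moving to its tag at about (549.5, 33).

Emit:
jog_arm:
  commands:
    - [[0,-0.03,0],[0,0,0],0]
    - [[0,-0.06,0],[0,0,0],0]
    - [[0,-0.09,0],[0,0,0],0]
    - [[0.025,-0.09,0.014],[0,0,0],0]
    - [[0.055,-0.09,0.031],[0,0,0],0]

```text
t: 10.52
eef_pos: [566.9, -152.7, 161.7]
ee_rot: [-0.596, 0.6, 0.379, -0.377]
contact_force: [0.3, 1.5, -0.9]
gripper_width: -0.001
```

Emit:
jog_arm:
  commands:
    - [[0.034,0,0.02],[0,0,0],0]
    - [[0.068,0,0.04],[0,0,0],0]
    - [[0.102,0,0.06],[0,0,0],0]
    - [[0.136,0,0.08],[0,0,0],0]
    - [[0.1595,0,0.092],[0,0,0],0]

```text
t: 10.93
eef_pos: [548.0, 36.0, 159.0]
ee_rot: [0.598, -0.597, -0.378, 0.379]
contact_force: [-0.3, -0.1, -0.1]
gripper_width: 0.001
```

Emit:
jog_arm:
  commands:
    - [[0,0,0],[0,0,0],0]
    - [[0,0.025,0],[0,0,0],0]
    - [[0,0.05,0],[0,0,0],0]
    - [[0,0.06,0],[0,0,0],0]
    - [[0,0.06,0],[0,0,0],0]

```text
t: 11.35
eef_pos: [547.3, 32.7, 96.8]
ee_rot: [0.598, -0.596, -0.377, 0.38]
contact_force: [-0.1, -0.3, -0.3]
gripper_width: 0.001
```

Emit:
jog_arm:
  commands:
    - [[0,0,0],[0,0,0],0]
    - [[0,0,0],[0,0,0],0]

```text
t: 11.52
eef_pos: [550.5, 32.6, 100.1]
ee_rot: [-0.597, 0.598, 0.379, -0.378]
contact_force: [-0.2, -0.7, 0.2]
gripper_width: -0.001
```

```bash
python3 - <<'E'
from h import *
s=state();print(s["eef_pos"],s["contact_force"])
cv2.imwrite("pics/s5.png",cv2.resize(snapshot("scene")[120:260,220:420,::-1],None,fx=3,fy=3))
cv2.imwrite("pics/t5.png",cv2.resize(snapshot("top")[130:260,210:460,::-1],None,fx=3,fy=3))
E
```

```text
[550.45798007  32.60223988 100.1334788 ] [-0.1629387  -0.72258725  0.16086699]
```

View pics/s5.png

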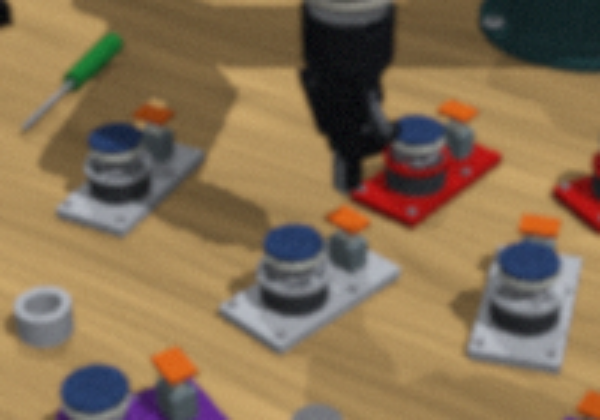

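View pics/t5.png

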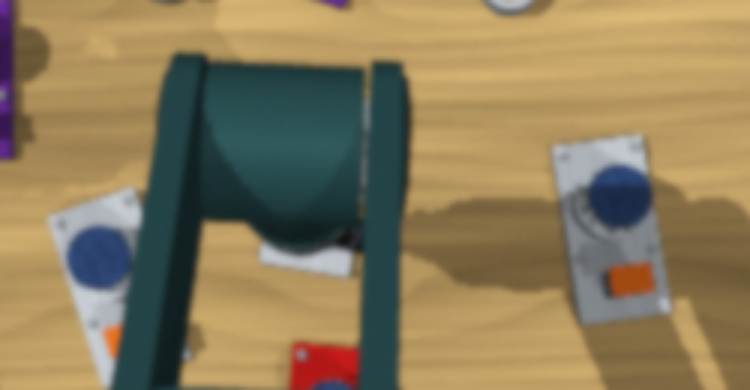

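The closed tips hang right over the middle tag in the scene crop (345,188, with the tag at 350,218). The arm hides it in the top view. Pushing down.

Emit:
jog_arm:
  commands:
    - [[0,0.012,0],[0,0,0],0]
    - [[0,0.022,0],[0,0,0],0]
    - [[0,0.029,0],[0,0,0],0]
    - [[0,0.034,0],[0,0,0],0]
    - [[0,0.034,0],[0,0,0],0]

```text
t: 12.03
eef_pos: [549.6, 33.0, 64.6]
ee_rot: [0.597, -0.597, -0.378, 0.379]
contact_force: [0.2, -0.9, 0.5]
gripper_width: 0.002
```

Emit:
jog_arm:
  commands:
    - [[0,0.003,0],[0,0,0],0]
    - [[0,0.006,0],[0,0,0],0]
    - [[0,0.008,0],[0,0,0],0]
    - [[0,0.008,0],[0,0,0],0]

```text
t: 12.37
eef_pos: [549.7, 33.1, 57.1]
ee_rot: [-0.597, 0.597, 0.379, -0.379]
contact_force: [-0.3, -0.8, 0.2]
gripper_width: -0.001
```

Emit:
jog_arm:
  commands:
    - [[0,0.001,0],[0,0,0],0]
    - [[0,0.002,0],[0,0,0],0]
    - [[0,0.002,0],[0,0,0],0]

```text
t: 12.62
eef_pos: [549.7, 33.1, 55.9]
ee_rot: [-0.597, 0.597, 0.379, -0.379]
contact_force: [-2.0, -0.1, 9.5]
gripper_width: -0.001
```

Emit:
jog_arm:
  commands:
    - [[0,0.001,0],[0,0,0],0]
    - [[0,0.002,0],[0,0,0],0]
    - [[0,0.002,0],[0,0,0],0]

```text
t: 12.87
eef_pos: [549.5, 33.2, 55.5]
ee_rot: [-0.597, 0.597, 0.379, -0.379]
contact_force: [-6.5, 1.0, 24.7]
gripper_width: 0.0
```

The stop was reached: force rose to 25 N at TCP 55.5. Lifting and moving aside to inspect.

Emit:
jog_arm:
  commands:
    - [[0,-0.025,0],[0,0,0],0]
    - [[0,-0.06,0],[0,0,0],0]
    - [[0,-0.1,0],[0,0,0],0]
    - [[0,-0.14,0],[0,0,0],0]
    - [[0,-0.17,0],[0,0,0],0]

```text
t: 13.28
eef_pos: [550.3, 33.1, 226.4]
ee_rot: [-0.597, 0.598, 0.379, -0.378]
contact_force: [0.7, -0.5, 1.1]
gripper_width: 0.004
```

Emit:
jog_arm:
  commands:
    - [[0.03,0,0.015],[0,0,0],0]
    - [[0.06,0,0.03],[0,0,0],0]
    - [[0.09,0,0.045],[0,0,0],0]
    - [[0.12,0,0.06],[0,0,0],0]
    - [[0.15,0,0.075],[0,0,0],0]

```text
t: 13.7
eef_pos: [545.5, 202.2, 223.2]
ee_rot: [-0.597, 0.597, 0.378, -0.378]
contact_force: [1.4, -0.2, 1.0]
gripper_width: 0.001
```

Emit:
jog_arm:
  commands:
    - [[0.03,0,0.02],[0,0,0],0]
    - [[0.06,0,0.04],[0,0,0],0]
    - [[0.09,0,0.06],[0,0,0],0]
    - [[0.12,0,0.08],[0,0,0],0]
    - [[0.15,0,0.1],[0,0,0],0]

```text
t: 14.12
eef_pos: [518.7, 380.8, 222.9]
ee_rot: [-0.597, 0.597, 0.378, -0.379]
contact_force: [0.5, -0.5, -0.6]
gripper_width: -0.001
```

Emit:
jog_arm:
  commands:
    - [[0,0,0],[0,0,0],0]
    - [[0,0,0],[0,0,0],0]
    - [[0,0,0],[0,0,0],0]

```text
t: 14.37
eef_pos: [519.0, 378.7, 222.7]
ee_rot: [-0.597, 0.597, 0.378, -0.379]
contact_force: [-0.5, -0.6, -0.1]
gripper_width: -0.006
```

```bash
python3 - <<'E'
from h import *
s=state();print(s["t"],s["eef_pos"],s["contact_force"])
I={}
for n in("scene","top"):
    im=snapshot(n);I[n]=im;cv2.imwrite(f"pics/{n}9.png",im[:,:,::-1])
    b,_=blobs(im,(5,150,100),(18,255,255),15)
    for c,st in b:
        if st[4]<160: print(n,"or",c)
    b,_=blobs(im,(100,90,40),(122,255,160))
    for c,st in b: print(n,"blue",c,st[4])
cv2.imwrite("pics/s9c.png",cv2.resize(I["scene"][120:290,200:450,::-1],None,fx=3,fy=3))
E
```

```text
14.3667 [519.04755165 378.70727483 222.70810226] [-0.49412057 -0.56263938 -0.07081491]
scene or [372.3 156.5]
scene or [270.7 157.6]
scene or [447.8 162.7]
scene or [378.2 178. ]
scene or [442.3 188.4]
scene or [399.5 194.5]
scene or [335.6 196.7]
scene or [277.6 241.1]
scene or [421.  255.6]
scene blue [378.2  23.2] 944
scene blue [631.1  68.3] 585
scene blue [  2.1 153.2] 77
scene blue [358.5 163.2] 112
scene blue [258.3 165.9] 114
scene blue [429.4 166.1] 120
scene blue [317.6 200.6] 173
scene blue [396.  206.8] 180
scene blue [251.1 249.4] 247
scene blue [409.1 270.8] 329
top or [313.6 111.3]
top or [193.4 168.1]
top or [312.1 206.7]
top or [420.  222.9]
top or [252.5 242.1]
top blue [323.2  85.4] 310
top blue [192.2 139.9] 312
top blue [317.2 178.4] 318
top blue [416.4 195.1] 318
top blue [242.5 215.4] 316
top blue [320.4 267.6] 324
top blue [245.9 310.5] 333
```

View pics/s9c.png

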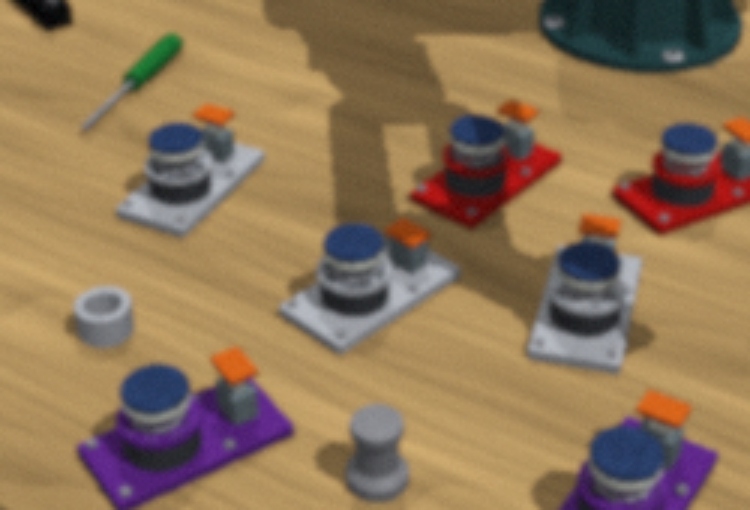

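View pics/top9.png

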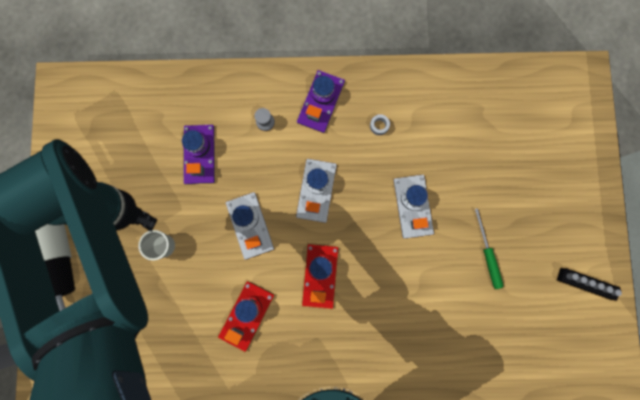

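```bash
python3 - <<'E'
from h import *
p0,_=tri([ray("top",312.2,206.1),ray("scene",335.6,192.5)])
p,_=tri([ray("top",312.1,206.7),ray("scene",335.6,196.7)]);print(p0,p)
print("expected px shift for 14mm:")
c=get_calibration("scene");T=np.linalg.inv(c["extrinsics"])
for q in(np.array([549.5,33,62,1]),np.array([549.5,33,48,1])):
    x=c["intrinsics"]@(T@q)[:3];print(x[:2]/x[2])
E
```

```text
[549.42152426  33.69775555  58.33737369] [549.51966217  34.11505979  44.97750096]
expected px shift for 14mm:
[335.03783521 191.27327528]
[335.02041565 195.62001333]
```

The middle tag dropped 13.4 mm by triangulation, and its pixel shift of 4.2 matches the 4.35 expected for 14 mm. All other tags, pads and loose things sit where they were. Handing in.

```bash
python3 -c "
from cell import *
print(finish_job())"
```

```text
the job is handed in; nothing more can be done
None
```

I pressed the three grey mounts' pads from left to right. They took about 13 N (left), 4.2 N (middle) and 8 N (right) at roughly 10 mm, so the middle one is the softest. I then pushed its orange tag down to its stop, where the force rose to 25 N, lifted clear, and handed the job in at about 14.5 s.

- **Tag and pads:** Before I handed in, the middle tag measured 13.4 mm lower by triangulation, against 14 mm of travel. The other two tags and all three pads were back within 0.3 px of their starting places.
- **Loose things:** By eye, the screwdriver, cup, adapter and clamp ring had not moved. I did not measure them.
- **Disagreements:** Triangulated heights came out 4–5 mm below the stated ones throughout, which I put down to calibration. Contact heights matched the text. Friction during the tag's slide barely showed: it read 0.2 N instead of about 4 N, with the force rising only at the stop.

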